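Advance the vial carousel three clicks

TASK

Turn the vial carousel with the blue grip three clicks clockwise, as seen from above, so that its red-capped vial comes to the yellow pointer, and let go of it there resting in its click. Leave the carousel with the black grip at its present click.

Things in the scene. Friction and masses are not known exactly. Their poses are not given: they have to be found in the camera images.
- blue_carousel_grip (a point): centre of the blue bar grip, on the vertical turning axis, 100 mm above the worktop. Bar 44 mm long (point x), 14 thick (point y), 40 high: top 17 mm above this point, underside 23 below, on a round flange 42 mm across whose top is 19 below. Turns with the grip; z up; white mark at its -x end. Round it: disc 124 mm across, vial tops at 66 mm height, pointer post 63 mm high, 79 mm from the axis.
- blue_carousel (a joint): angle of the blue-gripped carousel, rad, growing clockwise seen from above; about 0 at the start, at rest in a click. A click every 0.419 rad (24 degrees, one of 15 vial stations); the detent pulls to the nearest click and takes at most about 0.09 N m to pass. The red-capped vial starts three stations (1.257 rad) short of the yellow pointer.
- black_carousel_grip (a point): centre of the black bar grip of the second carousel, which is of the same build, size and axes as the blue one and is not to be turned
- black_carousel (a joint): angle of the black-gripped carousel in rad, growing clockwise seen from above; about 0 at the start, the same clicks

How it is judged:
By the outcome, as a careful person would: the job done as asked, in the order asked, and still so for the second after the job is handed in, with the robot touching nothing.
It also fails if it takes over 32 s, if anything falls off the work surface, if the arm or the gripper's body presses on something with over 40 N, if the wrist force passes 120 N, or if a joint passes its speed limit or range.

ROBOT

A 6-joint arm with a two-finger parallel gripper is mounted at the origin on a cart in front of the work surface, level with it; the furniture and walls round the work are solid. World frame = base frame: x ahead of the robot, y to its left, z up, the work surface at z = 0. Lengths are in m, angles in degrees, forces in N, time in s.
With the tool pointing down it reaches from about 0.3 to 0.775 m from the base axis. Payload 14.6 kg.
Tool frame: the origin (TCP) lies where the fingers leave the gripper's body, on its centre line; the fingertips stand 73 mm ahead of it and the grasp point (between the pads) lies 54 mm ahead of it; z points along the fingers, y is the line along which they close (so a half turn about z gives the same grasp; the last joint's range is limited). The gripper opens to 85 mm and grips with 20 to 120 N. Pads are 22 mm wide; open, the fingers measure 114 mm over their backs; the gripper's body (76 mm by 85 mm) begins 54 mm behind the grasp point. The pads swing forward as they close: fully open they stand 13 mm farther back than shut.
Start: joints at [67.231, 17.183, 87.147, -0, 75.671, -3.816], TCP at [0.179, 0.52, 0.304] pointing down, gripper open.
Joint ranges: [-173.82, 173.82], [-45.26, 126.66], [13.44, 144.39], [-59.66, 239.66], [0, 175.72], [-146.38, 146.38]. Speed limits (degrees/s): [127.2, 127.2, 147.25, 180, 180, 180].

INTERFACE

Orientations are given as a 3x3 rotation matrix whose columns are the frame's x, y, z axes.
In Python, from station import manip gives the robot as it stands.
- The arm moves only by the tool arm_command, never from a script. Its argument "plan" is a list of rows, each a list of 2 entries, a list of its own where there are three numbers: the shift along the tool's x, y, z in mm, then the turn, a rotation vector about the tool's x, y, z in rad. A call has 1 to 10 rows; each row shifts and turns the commanded pose from where the row before left it, along the tool's axes as they then stand; what a row does not reach is not made up. A row lasts 1/12 s, in which the tool goes at most 41.7 mm and 7.16 degrees, less where a joint would pass 70% of its speed; a pose out of reach is approached as far as the arm can. A call is refused whole if a number of a shift passes 41.7 or a number of a turn 0.125, either way. A call with a gripper value outside its range is refused whole. "gripper" is the opening in per cent of the stroke, from 0 (shut) to 100 (fully open), set as the call begins (left out, the last holds). The fingers move at their own pace and stop on an object; "newtons" is the grip in N (left out, the last holds). Time passes only in rows, so rows that do not move let the fingers close. It gives the time, the measured TCP pose, the force, the opening and the grip force at its end, in the units of the state.
- manip.sense(): the state, without advancing time (a new reading comes with each control period).
- manip.snapshot(name): name is "scene" or "top" or "wrist"; returns a dict with "image" (384x512x3 uint8, red, green, blue), "K" (3x3 intrinsics, pixels), "pose" (4x4, takes a point from camera to world coordinates). Camera axes: x right, y down, z forward; pixel columns grow to the right and rows downward; lengths in m; the calibration is good to about 2 mm. A picture is of the moment at which its call begins. There is no depth.
- manip.hand_in(): hands the job in; it is judged then, once.
The state is a dict: "t": time; "joints": joint angles; "qvel": joint speeds; "joint_efforts": joint torques, N m; "position": TCP position; "tcp_rot": TCP orientation; "contact_force": force on the tool from outside, world axes, zero at the start; "wrist_torque": the same for the moment, N m; "finger_gap": finger opening in m; "grasp_force": force on a finger pad.
Only numpy, scipy, OpenCV 4.12 (cv2) and the standard library are available. Lean on these libraries where they do the work, as an engineer would, in place of code of your own. Each camera call takes 0.05 s, during which the arm holds its last target. There are 200 camera calls.

## Working session

There is one attempt and no reset: what is moved stays moved. The work goes in short steps, Python scripts to look and compute and a tool call to move; the robot and the scene stay as the last step left them, time stands still between calls to the robot, and variables do not carry over. Pictures are saved under pics/ and viewed, at most 10 in all, crops included, and the job is handed in when it is done.

Besides the shell and the picture viewer there is one more tool, called after ">>>" as name([rows], argument=value, ...), one row to a line, values as JSON. arm_command: Moves the arm, as the interface text tells. Its arguments: {"type":"object","properties":{"plan":{"type":"array","items":{"type":"array"}},"gripper":{"type":"number"},"newtons":{"type":"number"}},"required":["plan"]}

```bash
mkdir -p pics; python3 - <<'E'
from station import manip
import cv2,numpy as np
a=[]
for n in("scene","top"):
    s=manip.snapshot(n);cv2.imwrite(f"pics/{n}0.png",s["image"][:,:,::-1]);np.savez(f"{n}0.npz",**{k:s[k] for k in("image","K","pose")})
    print(n,s["K"].round(1).tolist(),s["pose"].round(3).tolist())
s=manip.sense();print(s["t"],s["position"],s["tcp_rot"],s["finger_gap"])
E
```

```text
scene [[356.2, 0.0, 259.1], [0.0, 356.2, 188.9], [0.0, 0.0, 1.0]] [[-0.776, -0.362, 0.517, 0.1], [-0.631, 0.459, -0.626, 0.2], [-0.01, -0.812, -0.584, 0.586], [0.0, 0.0, 0.0, 1.0]]
top [[350.1, 0.0, 253.8], [0.0, 350.1, 190.2], [0.0, 0.0, 1.0]] [[0.017, -0.999, 0.048, 0.469], [-0.999, -0.019, -0.033, -0.311], [0.033, -0.048, -0.998, 0.936], [0.0, 0.0, 0.0, 1.0]]
0.1 [0.17857386 0.52006005 0.30336668] [[-9.45789775e-01  3.24779187e-01 -4.25813598e-04]
 [ 3.24779456e-01  9.45789272e-01 -9.79285888e-04]
 [ 8.46782582e-05 -1.06449409e-03 -9.99999430e-01]] 0.08573954250797265
```

View pics/top0.png

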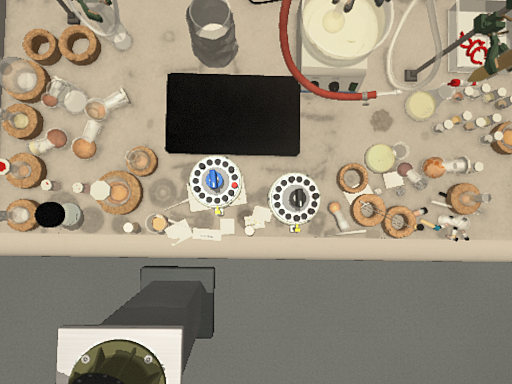

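View pics/scene0.png

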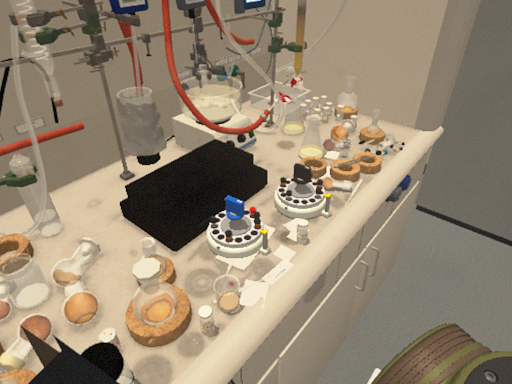

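The top view shows the blue grip at about (215,180), the red cap at (235,185) and the yellow pointer at (218,211). The black carousel is at (296,197). In the scene view the blue grip is at (234,208), with a black box behind it.

```bash
cat > h.py <<'E'
import numpy as np,cv2
def ray(d,uv,z):
    r=d["pose"][:3,:3]@np.linalg.solve(d["K"],[uv[0],uv[1],1]);c=d["pose"][:3,3]
    return c+r*(z-c[2])/r[2]
def blob(im,cond,roi):
    m=np.zeros(im.shape[:2],np.uint8);u0,v0,u1,v1=roi
    m[v0:v1,u0:u1]=cond(im[v0:v1,u0:u1].astype(int))
    v,u=np.nonzero(m);return u,v
blue=lambda p:(p[...,2]>p[...,0]+50)&(p[...,2]>p[...,1]+30)
red=lambda p:(p[...,0]>p[...,1]+90)&(p[...,0]>p[...,2]+90)
yel=lambda p:(p[...,0]>p[...,2]+80)&(p[...,1]>p[...,2]+70)
E
python3 - <<'E'
from h import *
d=np.load("top0.npz");im=d["image"]
for n,c,z in(("blue",blue,.117),("red",red,.066),("yel",yel,.063)):
    u,v=blob(im,c,(180,145,250,222));P=np.array([ray(d,(a,b),z) for a,b in zip(u,v)])
    print(n,len(u),u.mean(),v.mean(),P.mean(0).round(4),P.min(0).round(3),P.max(0).round(3))
    if n=="blue": w,V=np.linalg.eigh(np.cov(P[:,:2].T));print(w,V)
# disc centre guess
cv2.imwrite("pics/c1.png",cv2.resize(im[145:235,180:330,::-1],None,fx=5,fy=5,interpolation=cv2.INTER_CUBIC))
E
```

```text
blue 207 213.66183574879227 178.80676328502415 [ 0.5334 -0.2436  0.117 ] [ 0.514 -0.263  0.117] [ 0.554 -0.226  0.117]
[0.00010036 0.00011856] [[ 0.41684607 -0.90897709]
 [-0.90897709 -0.41684607]]
red 26 234.0 184.5 [ 0.5242 -0.2901  0.066 ] [ 0.518 -0.295  0.066] [ 0.53  -0.285  0.066]
yel 29 217.3448275862069 210.41379310344828 [ 0.4592 -0.25    0.063 ] [ 0.453 -0.257  0.063] [ 0.47  -0.244  0.063]
```

View pics/c1.png

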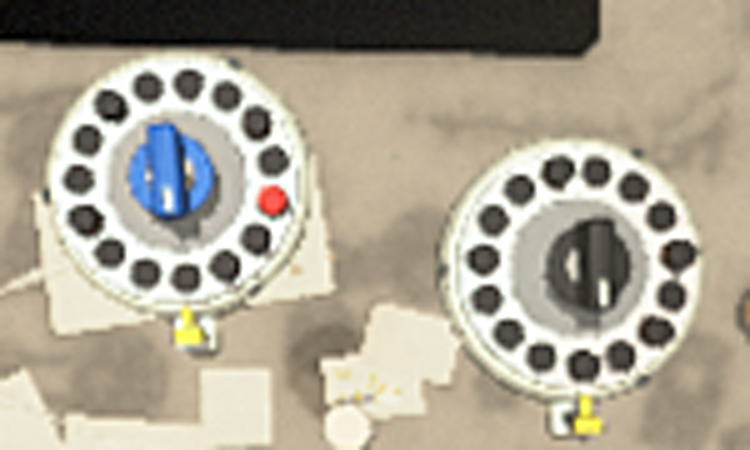

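The crop shows the blue bar running from (160,128) to (175,212), with its white mark at the lower end. The red cap is at (272,200) and the pointer at (187,320), three stations clockwise. The black carousel is clear to the right.

```bash
python3 - <<'E'
from h import *
d=np.load("top0.npz");im=d["image"]
big=cv2.resize(im,None,fx=5,fy=5,interpolation=cv2.INTER_CUBIC)
for nm,(x0,y0,x1,y1),cen in(("blue",(180,150,245,210),(176,180)),("black",(265,168,325,225),(585,270))):
    g=big.max(2)[145*5:235*5,180*5:330*5]
    m=(g<95).astype(np.uint8);n,l,s,c=cv2.connectedComponentsWithStats(m)
    pts=[c[i] for i in range(1,n) if 200<s[i,4]<1500 and 75<np.hypot(*(c[i]-cen))<115]
    P=np.array([ray(d,((p[0]-2)/5+180,(p[1]-2)/5+145),.066)[:2] for p in pts])
    A=np.c_[2*P,np.ones(len(P))];q=np.linalg.lstsq(A,(P**2).sum(1),rcond=None)[0]
    print(nm,len(P),q[:2],"r",np.sqrt(q[2]+q[:2]@q[:2]))
for a in((160,128),(173,210)): print(ray(d,(a[0]/5+180,a[1]/5+145),.117))
a=ray(d,(212,170.6),.117);b=ray(d,(214.8,187.4),.117);print("bar yaw",np.degrees(np.arctan2(*(a-b)[[1,0]])),(a+b)/2)
for h in(.05,.08,.1,.15):print(h,ray(d,(215,154),h))
E
```

```text
blue 14 [ 0.53292704 -0.24287676] r 0.048798311151811546
black 15 [ 0.49326416 -0.44421499] r 0.04886245139876648
[ 0.55254942 -0.23931334  0.117     ]
[ 0.51423631 -0.24623303  0.117     ]
bar yaw 10.688152495630224 [ 0.53292957 -0.24301635  0.117     ]
0.05 [ 0.60183472 -0.24006027  0.05      ]
0.08 [ 0.59733048 -0.24246965  0.08      ]
0.1 [ 0.59432765 -0.24407591  0.1       ]
0.15 [ 0.58682059 -0.24809154  0.15      ]
```

>>> arm_command([
  [[-28,-29,0],[0,0,0]],
  [[-28,-29,0],[0,0,0]],
  [[-28,-29,0],[0,0,0]],
  [[-28,-29,0],[0,0,0]],
  [[-28,-29,0],[0,0,0]],
  [[-28,-29,0],[0,0,0]],
  [[-28,-29,0],[0,0,0]],
  [[-28,-29,0],[0,0,0]],
  [[-28,-29,0],[0,0,0]],
  [[-28,-29,0],[0,0,0]],
])

```text
t: 0.93
position: [0.3494, 0.1531, 0.3039]
tcp_rot: [[-0.946, 0.325, 0.0], [0.325, 0.946, 0.0], [-0.0, 0.0, -1.0]]
contact_force: [0.9, 0.3, -0.8]
finger_gap: 0.0852
grasp_force: 0.0
```

>>> arm_command([
  [[-28,-29,0],[0,0,0]],
  [[-28,-29,0],[0,0,0]],
  [[-28,-29,0],[0,0,0]],
  [[-28,-29,0],[0,0,0]],
  [[-28,-29,0],[0,0,0]],
  [[-28,-29,0],[0,0,0]],
  [[-28,-29,0],[0,0,0]],
  [[-28,-29,0],[0,0,0]],
  [[-28,-29,0],[0,0,0]],
  [[0,0,0],[0,0,0]],
])

```text
t: 1.77
position: [0.5041, -0.1787, 0.3027]
tcp_rot: [[-0.945, 0.328, -0.001], [0.328, 0.945, -0.0], [0.001, -0.001, -1.0]]
contact_force: [-0.1, 0.2, 0.5]
finger_gap: 0.0854
grasp_force: 0.0
```

```bash
cat >> h.py <<'E'
def rel(s,t,yaw):
    R=np.array(s["tcp_rot"]);e=np.array(t)-s["position"]
    y=np.degrees(np.arctan2(R[1,0],R[0,0]))
    print("t",s["t"],"pos",np.round(s["position"],4),"yaw",y.round(2),"tilt",R[:2,2].round(4),"tool shift mm",(R.T@e*1000).round(1),"turn z rad",-np.radians((yaw-y+180)%360-180).round(4),"j",np.round(s["joints"],1),"F",np.round(s["contact_force"],1))
E
python3 - <<'E'
from h import *
from station import manip
rel(manip.sense(),(.533,-.243,.25),190.5)
E
```

```text
t 1.7667 pos [ 0.5041 -0.1787  0.3027] yaw 160.83 tilt [-0.0011 -0.0003] tool shift mm [-48.5 -51.2  52.7] turn z rad -0.5178 j [-23.4  15.3  89.7  -0.   75.  -94.3] F [-0.1  0.2  0.5]
```

>>> arm_command([
  [[-24,-25,0],[0,0,0]],
  [[-24,-26,0],[0,0,0]],
  [[0,0,25],[0,0,-0.1]],
  [[0,0,25],[0,0,-0.1]],
  [[0,0,0],[0,0,-0.1]],
  [[0,0,0],[0,0,-0.1]],
  [[0,0,0],[0,0,-0.1]],
  [[0,0,0],[0,0,-0.018]],
  [[0,0,0],[0,0,0]],
  [[0,0,0],[0,0,0]],
])

```text
t: 2.6
position: [0.5316, -0.2375, 0.2538]
tcp_rot: [[-0.983, -0.183, -0.0], [-0.183, 0.983, 0.0], [0.0, 0.0, -1.0]]
contact_force: [0.3, -0.7, -0.7]
finger_gap: 0.0854
grasp_force: 0.0
```

```bash
python3 - <<'E'
from h import *
from station import manip
d=manip.snapshot("wrist");im=d["image"]
rel(manip.sense(),(.533,-.243,.16),190.5)
u,v=blob(im,blue,(0,0,512,384));print(len(u),u.mean(),v.mean())
cv2.imwrite("pics/w1.png",im[:,:,::-1])
P=d["pose"];
for X in((.533,-.243,.117),(.5547,-.239,.117),(.5114,-.247,.117)):
    c=np.linalg.inv(P)@[*X,1];q=d["K"]@c[:3];print(q[:2]/q[2])
np.savez("w1.npz",**{k:d[k] for k in("image","K","pose")})
E
```

```text
t 2.65 pos [ 0.5316 -0.2375  0.2538] yaw -169.43 tilt [-0.0001  0.    ] tool shift mm [-0.3 -5.6 93.8] turn z rad 0.0012 j [ -27.7   23.8   85.1   -0.    71.1 -128.2] F [ 0.5  0.3 -1.2]
1758 249.42491467576792 196.27417519908988
[246.51936831 200.08527528]
[246.70761278 227.52850008]
[246.29596125 171.18409804]
```

View pics/w1.png

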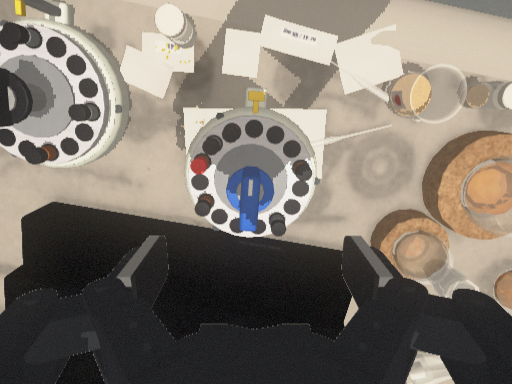

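The wrist view shows the bar from about (251,180) to (248,230), with the white mark at its upper end. The fingers straddle it and the pointer is at (256,98). I'll refine the bar line from its bright top face.

```bash
python3 - <<'E'
from h import *
d=np.load("w1.npz");im=d["image"]
c=cv2.resize(im[150:245,200:300,::-1],None,fx=6,fy=6,interpolation=cv2.INTER_CUBIC);cv2.imwrite("pics/w1c.png",c)
E
```

```text
(no output)
```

View pics/w1c.png

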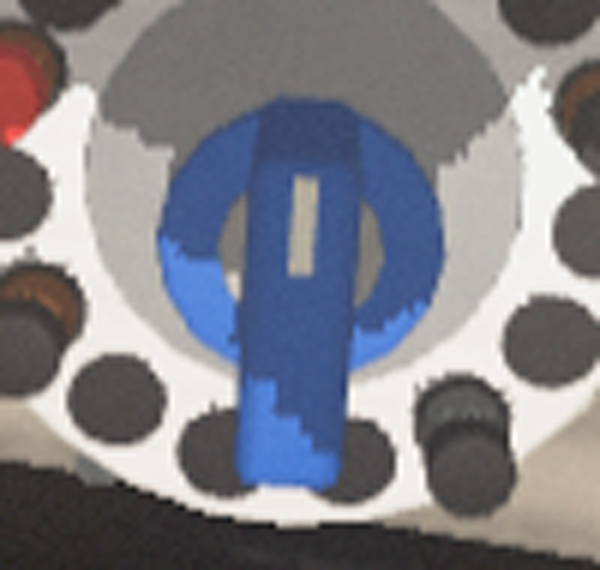

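The top face of the bar runs from (305,165) to (288,487) in the crop.

```bash
python3 - <<'E'
from h import *
d=np.load("w1.npz")
a,b=[ray(d,((x-2.5)/6+200,(y-2.5)/6+150),.117) for x,y in((305,165),(288,487))]
print(a,b,(a+b)/2,np.degrees(np.arctan2(*(b-a)[[1,0]])))
from station import manip
c=(a+b)/2
rel(manip.sense(),(c[0],c[1],.16),0+180+np.degrees(np.arctan2(*(b-a)[[1,0]])))
E
```

```text
[ 0.51517191 -0.24329847  0.117     ] [ 0.5572089  -0.23787381  0.117     ] [ 0.53619041 -0.24058614  0.117     ] 7.353093429952698
t 2.65 pos [ 0.5316 -0.2375  0.2538] yaw -169.43 tilt [-0.0001  0.    ] tool shift mm [-3.9 -3.9 93.8] turn z rad 0.0562 j [ -27.7   23.8   85.1   -0.    71.1 -128.2] F [ 0.5  0.3 -1.2]
```

>>> arm_command([
  [[-2,-5,20],[0,0,0.045]],
  [[0,0,20],[0,0,0]],
  [[0,0,20],[0,0,0]],
  [[0,0,20],[0,0,0]],
  [[0,0,13],[0,0,0]],
  [[0,0,0],[0,0,0]],
  [[0,0,0],[0,0,0]],
  [[0,0,0],[0,0,0]],
])

```text
t: 3.32
position: [0.5349, -0.2423, 0.162]
tcp_rot: [[-0.99, -0.141, 0.001], [-0.141, 0.99, -0.001], [-0.001, -0.001, -1.0]]
contact_force: [-1.0, -0.3, 0.5]
finger_gap: 0.0854
grasp_force: 0.0
```

>>> arm_command([
  [[0,0,0],[0,0,0]],
  [[0,0,0],[0,0,0]],
  [[0,0,0],[0,0,0]],
  [[0,0,0],[0,0,0]],
  [[0,0,0],[0,0,0]],
  [[0,0,0],[0,0,0]],
  [[0,0,0],[0,0,0]],
  [[0,0,0],[0,0,0]],
  [[0,0,0],[0,0,0]],
  [[0,0,0],[0,0,0]],
], gripper=0, newtons=30)

```text
t: 4.15
position: [0.5344, -0.2414, 0.1611]
tcp_rot: [[-0.99, -0.142, -0.001], [-0.142, 0.99, 0.001], [0.001, 0.002, -1.0]]
contact_force: [-5.1, 7.0, 5.9]
finger_gap: 0.0135
grasp_force: 31.7
```

```bash
python3 - <<'E'
from h import *
from station import manip
s=manip.sense();rel(s,(.5345,-.242,.1605),188);print(s["finger_gap"],s["grasp_force"],s["wrist_torque"])
E
```

```text
t 4.15 pos [ 0.5344 -0.2414  0.1611] yaw -171.84 tilt [-0.0009  0.0014] tool shift mm [-0.  -0.6  0.6] turn z rad 0.0028 j [-2.790e+01  3.040e+01  8.880e+01  1.000e-01  6.090e+01 -1.261e+02] F [-5.1  7.   5.9]
0.01346403999370386 31.677856743335724 [ 1.10538913  0.58948974 -0.03205979]
```

>>> arm_command([
  [[0,0.6,0],[0,0,0]],
  [[0,0,0],[0,0,0.06]],
  [[0,0,0],[0,0,0.06]],
  [[0,0,0],[0,0,0.06]],
  [[0,0,0],[0,0,0.06]],
  [[0,0,0],[0,0,0.06]],
  [[0,0,0],[0,0,0.06]],
  [[0,0,0],[0,0,0.06]],
])

```text
t: 4.82
position: [0.5344, -0.2408, 0.1611]
tcp_rot: [[-0.961, 0.277, -0.001], [0.277, 0.961, 0.001], [0.001, 0.001, -1.0]]
contact_force: [-2.1, 8.0, 6.3]
finger_gap: 0.0137
grasp_force: 31.7
```

>>> arm_command([
  [[0,0.6,0],[0,0,0.08]],
  [[0,0,0],[0,0,0.08]],
  [[0,0,0],[0,0,0.08]],
  [[0,0,0],[0,0,0.08]],
  [[0,0,0],[0,0,0.08]],
  [[0,0,0],[0,0,0.08]],
  [[0,0,0],[0,0,0.08]],
  [[0,0,0],[0,0,0.08]],
  [[0,0,0],[0,0,0.08]],
  [[0,0,0],[0,0,0.08]],
])

```text
t: 5.65
position: [0.535, -0.24, 0.1611]
tcp_rot: [[-0.47, 0.883, 0.0], [0.883, 0.47, 0.001], [0.001, 0.001, -1.0]]
contact_force: [2.1, 9.5, 3.6]
finger_gap: 0.0137
grasp_force: 31.4
```

>>> arm_command([
  [[0,0,0],[0,0,0.038]],
  [[0,0,0],[0,0,0]],
  [[0,0,0],[0,0,0]],
  [[0,0,0],[0,0,0]],
])

```text
t: 5.98
position: [0.535, -0.24, 0.1612]
tcp_rot: [[-0.44, 0.898, 0.001], [0.898, 0.44, 0.001], [0.001, 0.001, -1.0]]
contact_force: [2.4, 9.5, 3.6]
finger_gap: 0.0133
grasp_force: 31.4
```

```bash
python3 - <<'E'
from h import *
from station import manip
s=manip.sense();rel(s,(.5345,-.2405,.1605),188.2-72);print(s["finger_gap"],s["grasp_force"],s["wrist_torque"])
d=manip.snapshot("scene");cv2.imwrite("pics/s2.png",cv2.resize(d["image"][150:290,130:370,::-1],None,fx=3,fy=3))
E
```

```text
t 5.9833 pos [ 0.535  -0.24    0.1612] yaw 116.09 tilt [0.0006 0.0014] tool shift mm [-0.3 -0.7  0.6] turn z rad -0.0019 j [-27.8  30.4  88.8   0.1  60.8 -53.9] F [2.4 9.5 3.6]
0.013258597930623235 31.35058969259262 [ 1.32218188e+00 -1.66196753e-01 -7.93530735e-04]
```

View pics/s2.png

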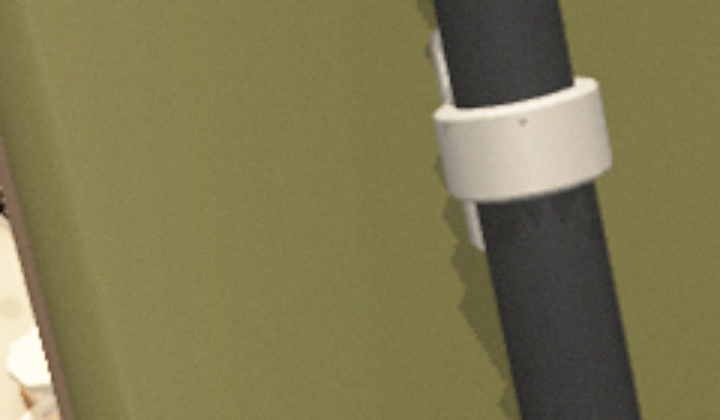

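The arm blocks the scene camera here. The turn measured 72°, and the wrist torque about the axis is about 0, so I'll release with a part opening because the box is near, then lift.

>>> arm_command([
  [[0,0,0],[0,0,0]],
  [[0,0,0],[0,0,0]],
  [[0,0,0],[0,0,0]],
  [[0,0,0],[0,0,0]],
  [[0,0,0],[0,0,0]],
  [[0,0,0],[0,0,0]],
], gripper=45)

```text
t: 6.53
position: [0.5346, -0.241, 0.1609]
tcp_rot: [[-0.439, 0.898, -0.0], [0.898, 0.439, -0.0], [-0.0, -0.0, -1.0]]
contact_force: [-0.8, -0.0, -0.3]
finger_gap: 0.038
grasp_force: 0.0
```

>>> arm_command([
  [[0,0,-10],[0,0,0]],
  [[0,0,-20],[0,0,0]],
  [[0,0,-30],[0,0,0]],
  [[0,0,-30],[0,0,0]],
  [[0,0,-30],[0,0,0]],
  [[30,0,-10],[0,0,0]],
  [[30,0,0],[0,0,0]],
  [[30,0,0],[0,0,0]],
  [[0,0,0],[0,0,0]],
  [[0,0,0],[0,0,0]],
])

```text
t: 7.37
position: [0.4949, -0.1593, 0.2921]
tcp_rot: [[-0.441, 0.898, 0.001], [0.898, 0.441, -0.001], [-0.001, 0.001, -1.0]]
contact_force: [-0.0, 0.5, -0.4]
finger_gap: 0.0382
grasp_force: 0.0
```

```bash
python3 - <<'E'
from h import *
from station import manip
rel(manip.sense(),(.5345,-.2405,.1605),116)
d=manip.snapshot("wrist");cv2.imwrite("pics/w3.png",d["image"][:,:,::-1])
d=manip.snapshot("top");cv2.imwrite("pics/t3.png",cv2.resize(d["image"][145:235,180:330,::-1],None,fx=5,fy=5,interpolation=cv2.INTER_CUBIC))
E
```

```text
t 7.3667 pos [ 0.4949 -0.1593  0.2921] yaw 116.15 tilt [ 0.0014 -0.0006] tool shift mm [-90.2  -0.4 131.8] turn z rad 0.0027 j [-21.9  13.9  92.9  -0.   73.1 -48. ] F [-0.   0.5 -0.4]
```

View pics/w3.png

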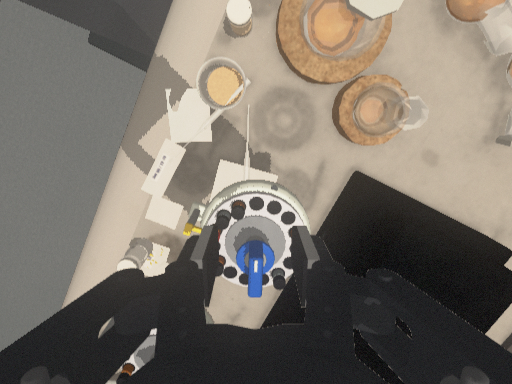

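The wrist view shows the grip turned, with the left finger hiding the pointer area near (190,230). I'll back off for a clear top view.

>>> arm_command([
  [[38,0,0],[0,0,0]],
  [[38,0,0],[0,0,0]],
  [[38,0,0],[0,0,0]],
  [[38,0,0],[0,0,0]],
  [[38,0,0],[0,0,0]],
  [[38,0,0],[0,0,0]],
  [[38,0,0],[0,0,0]],
  [[0,0,0],[0,0,0]],
  [[0,0,0],[0,0,0]],
])

```text
t: 8.22
position: [0.3783, 0.0796, 0.2913]
tcp_rot: [[-0.442, 0.897, 0.001], [0.897, 0.442, -0.0], [-0.0, 0.001, -1.0]]
contact_force: [-0.1, 0.6, 0.5]
finger_gap: 0.0384
grasp_force: 0.0
```

```bash
python3 - <<'E'
from h import *
from station import manip
print(manip.sense()["position"])
d=manip.snapshot("top");im=d["image"];cv2.imwrite("pics/t4.png",cv2.resize(im[145:235,180:330,::-1],None,fx=5,fy=5,interpolation=cv2.INTER_CUBIC))
A=np.array([.533,-.243])
for n,c,z in(("red",red,.066),("yel",yel,.063)):
    u,v=blob(im,c,(180,145,250,222))
    if len(u):
        p=ray(d,(u.mean(),v.mean()),z)[:2]-A;print(n,len(u),np.degrees(np.arctan2(p[1],p[0])))
E
```

```text
[0.37832487 0.0796196  0.29129263]
red 26 -174.54192210682186
yel 29 -174.5573170869083
```

View pics/t4.png

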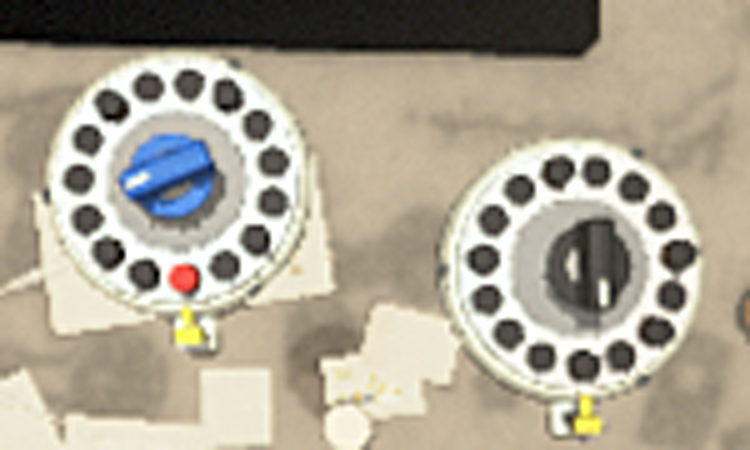

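The red cap at (184,278) now lines up with the pointer at (187,325), and their angles agree to within 0.02°. The black carousel has not moved.

```bash
python3 -c "
from station import manip
print(manip.hand_in())"
```

```text
the job is handed in; nothing more can be done
None
```

The blue carousel is three clicks clockwise, with its red-capped vial at the yellow pointer and the grip released; the black carousel was left alone, and I handed the job in at about 8 s.

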